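# Index the peening table to the next slot

### The job

Bring the next hub before the nozzle: with the fingertips press the indexing plunger in by its dished cap, turn the table one slot anticlockwise (seen from above), and let the plunger spring fully back up into that slot. Lift nothing: leave the hubs standing in their nests and the things around the table where they are.

Things in the scene. Friction and masses are not known exactly. Their poses are not given: they have to be found in the camera images.
- turntable (a joint): angle in rad of the round aluminium turntable (224 mm across, top face 78 mm above the work surface) on its upright axis: 0 at the start, growing anticlockwise seen from above. The next slot is at +1.047 (60 degrees). Light to turn when freed (about 0.1 N m of friction), no motor or spring; locked (0.015 play) while the plunger is up
- plunger (a joint): how far the plunger is pressed down, in m: 0 up (locked), 0.021 on its stop. A spring lifts it (about 2.5 N at the top, 9 N at the bottom). Pressed more than 0.0165 its tooth leaves the slot and the table turns freely; let go between slots it stays at about 0.016 under the index plate; let go within about 9 mm of a slot it springs up and centres itself
- cap (a point): floor centre of the plunger's black round dished cap, facing up: 52 mm outside, 42 inside, rim 10 mm above this point. It stands on the lug at the turntable's edge, 135 mm from the axis, rides round with the table, and is 110 mm above the work surface when up. Shut fingertips in the dish can press it straight down and drag the table round; they may slide a little, up to its rim, so that the table lags
- table_axis (a point): centre of the turntable's top face, on its upright axis. Below lie the steel index plate (250 mm across, 46 to 60 mm above the work surface) with six slots in its edge, 60 degrees apart, and a fixed blue base 300 mm across. A slim nozzle post, 145 mm tall, stands on the base about 172 mm from the axis, out of the plunger's way
- hub0: loose turned steel hub standing in a nest of three short pins on the turntable, before the nozzle at the start; flange 44 mm across and 10 mm high with a 24 mm neck, 34 mm high in all, 0.2 kg; origin at the centre of its underside
- nest0 (a point): the nest of hub0: point on the turntable's top face, 70 mm from its axis, where the middle of the hub's underside belongs; it turns with the turntable. One more nest, the sixth, is empty
- hub1: loose turned steel hub standing in a nest of three short pins on the turntable, next to come before the nozzle; flange 44 mm across and 10 mm high with a 24 mm neck, 34 mm high in all, 0.2 kg; origin at the centre of its underside
- nest1 (a point): the nest of hub1: point on the turntable's top face, 70 mm from its axis, where the middle of the hub's underside belongs; it turns with the turntable. One more nest, the sixth, is empty
- hub2: loose turned steel hub standing in a nest of three short pins on the turntable, one place further; flange 44 mm across and 10 mm high with a 24 mm neck, 34 mm high in all, 0.2 kg; origin at the centre of its underside
- nest2 (a point): the nest of hub2: point on the turntable's top face, 70 mm from its axis, where the middle of the hub's underside belongs; it turns with the turntable. One more nest, the sixth, is empty
- hub3: loose turned steel hub standing in a nest of three short pins on the turntable, beside the plunger's lug, on its anticlockwise side; flange 44 mm across and 10 mm high with a 24 mm neck, 34 mm high in all, 0.2 kg; origin at the centre of its underside
- nest3 (a point): the nest of hub3: point on the turntable's top face, 70 mm from its axis, where the middle of the hub's underside belongs; it turns with the turntable. One more nest, the sixth, is empty
- hub4: loose turned steel hub standing in a nest of three short pins on the turntable, beside the plunger's lug, on its clockwise side; flange 44 mm across and 10 mm high with a 24 mm neck, 34 mm high in all, 0.2 kg; origin at the centre of its underside
- nest4 (a point): the nest of hub4: point on the turntable's top face, 70 mm from its axis, where the middle of the hub's underside belongs; it turns with the turntable. One more nest, the sixth, is empty
- spare_hub: a loose steel hub like the others, standing on the work surface close beside the turntable's base, origin under its middle; a bystander, to be left alone
- ring_gauge: steel ring 52 mm across and 14 mm high, lying at the right, origin under its middle; a bystander, to be left alone
- brush: hand brush lying on the near side of the work surface; a bystander, to be left alone
- caliper: steel caliper 200 mm long, lying flat on the near side, 10 mm high; a bystander, to be left alone
- spray_bottle: white bottle 64 mm across, 170 mm high, standing at the right; a bystander, to be left alone
- plug_jar: glass jar 72 mm across, 85 mm high, standing at the left; a bystander, to be left alone
- screwdriver: screwdriver lying at the left; a bystander, to be left alone

How it is judged (in metres and radians):
On the way, in this order (a step that is already met when the one before it is completed fails the run):
1. the plunger is pressed in while the table is still at its first slot (value of joint plunger above 0.015 m and value of joint turntable below 0.15 rad), for 0.05 s.
2. the table is turned more than half way to the next slot (value of joint turntable above 0.6 rad), for 0.1 s.
At the end, for the whole second after the job is handed in: the turntable stands still one slot further anticlockwise (1.047 rad, within 0.035), the plunger is up (pressed less than 2 mm), and the five hubs stand in their nests (within 10 mm) (value of joint turntable between 1.0122 and 1.0822 rad and value of joint plunger below 0.002 m and velocity of joint turntable between -0.05 and 0.05 rad/s and distance between hub0 and nest0 below 0.01 m and distance between hub1 and nest1 below 0.01 m and distance between hub2 and nest2 below 0.01 m and distance between hub3 and nest3 below 0.01 m and distance between hub4 and nest4 below 0.01 m); the robot touches nothing.
It fails at once if the table is turned the wrong way (value of joint turntable below -0.15 rad).
It fails at once if the table is turned far beyond the next slot (value of joint turntable above 1.6 rad).
It fails at once if a hub is lifted, tipped or pushed out of its nest (distance between hub0 and nest0 above 0.012 m or distance between hub1 and nest1 above 0.012 m or distance between hub2 and nest2 above 0.012 m or distance between hub3 and nest3 above 0.012 m or distance between hub4 and nest4 above 0.012 m or angle between any of hub0, hub1, hub2, hub3, hub4's own z axis and vertical above 0.3 rad).
It fails at once if a thing around the table is lifted or moved more than 25 mm (distance of any of spare_hub, ring_gauge, brush, caliper, spray_bottle, plug_jar, screwdriver from where it was at the start of the episode above 0.025 m).
It also fails if it takes over 32 s, if anything falls off the work surface, if the arm or the gripper's body presses on something with over 40 N, if the wrist force passes 120 N, or if a joint passes its speed limit or range.

### The arm

A 6-joint arm with a two-finger parallel gripper is mounted at the origin on the work surface. World frame = base frame: x ahead of the robot, y to its left, z up, the work surface at z = 0. Lengths are in m, angles in degrees, forces in N, time in s.
With the tool pointing down it reaches from about 0.2 to 0.875 m from the base axis. Payload 3.4 kg.
Tool frame: the origin (TCP) lies on the front face of the gripper's body, between the roots of the fingers; the fingertips stand 97 mm ahead of it and the grasp point (between the pads) lies 78 mm ahead of it; z points along the fingers, y is the line along which they close (so a half turn about z gives the same grasp; the last joint's range is limited). The gripper opens to 94 mm and grips with 3 to 60 N. Pads are 16 mm wide; open, the fingers measure 119 mm over their backs; the gripper's body (75 mm by 177 mm) begins 78 mm behind the grasp point.
Start: joints at [59.645, 15.808, 86.224, -0, 77.962, -6.933], TCP at [0.229, 0.528, 0.303] pointing down, gripper open.
Joint ranges: [-165.64, 165.64], [-43.16, 119.46], [12.63, 154.43], [-67.54, 247.53], [6.08, 155.33], [-154.97, 154.97]. Speed limits (degrees/s): [147.25, 147.25, 180, 180, 180, 180].

### API

Orientations are given as a 3x3 rotation matrix whose columns are the frame's x, y, z axes.
In Python, from plant import env gives the robot as it stands. The module is installed in compiled form; this text tells all that it offers.
- The arm moves only by the shell command python3 -m crank 'ROWS' [FORCE]. ROWS is JSON, a list of rows, each an object of numbers: "x", "y", "z": the shift along the tool's x, y, z in mm; "roll": the turn about the tool's z in rad; "hand": the opening, from -1 (shut) to 1 (fully open), so that 0 is half open. In form: [{"x": .., "y": .., "z": .., "roll": .., "hand": ..}, ...]. A call has 1 to 20 rows; each row is the pose to reach, as a shift and turn from the pose commanded when the call began, along the tool's axes at that moment; what a row does not reach only later rows make up. A row lasts 1/8 s, in which the tool goes at most 62.5 mm and 10.7 degrees, less where a joint would pass 70% of its speed; a pose out of reach is approached as far as the arm can. A call with a gripper value outside its range is refused whole. The fingers move at their own pace and stop on an object; FORCE is the grip in N (left out, the last holds). Time passes only in rows, so rows that repeat a pose let the fingers close. It gives the time, the measured TCP pose, the force, the opening and the grip force at its end, in the units of the state.
- env.read_state(): the state, without advancing time (a new reading comes with each control period).
- env.grab_frame(name): name is "side" or "top" or "wrist"; returns the picture (384x512x3 uint8, blue, green, red); there is no depth.
- env.get_calibration(name): a dict with "vfov" (degrees; the focal length in pixels is half the picture's height over the tangent of half this angle, whatever the lens; pixels are square), "cx", "cy" (the principal point, pixels), "R" (3x3) and "t" (3): a world point X has camera coordinates R X + t. Camera axes: x right, y down, z forward; pixel columns grow to the right and rows downward; lengths in m; the calibration is good to about 2 mm. The wrist camera is an equidistant fisheye: a pixel r from the principal point sees the ray r / f radians off the axis. A picture is of the moment at which its call begins: read the wrist's pose just before it. get_calibration takes no time and is no camera call; for the wrist camera it gives the pose at the moment of the call.
- env.close_job(): hands the job in; it is judged then, once.
The state is a dict: "clock": time; "joint_positions": joint angles; "qd": joint speeds; "effort": joint torques, N m; "position": TCP position; "tcp_rot": TCP orientation; "force": force on the tool from outside, world axes, zero at the start; "wrist_torque": the same for the moment, N m; "gripper_width": opening from 0.0 (shut) to 1.0 (fully open); "gripper_force": force on a finger pad.
Only numpy, scipy, OpenCV 4.12 (cv2) and the standard library are available. Lean on these libraries where they do the work, as an engineer would, in place of code of your own. Each camera call takes 0.05 s, during which the arm holds its last target. There are 200 camera calls.

## Working session

There is one attempt and no reset: what is moved stays moved. The work goes in short steps, Python scripts to look and compute and a shell command to move; the robot and the scene stay as the last step left them, time stands still between calls to the robot, and variables do not carry over. Pictures are saved under pics/ and viewed, at most 10 in all, crops included, and the job is handed in when it is done.

```bash
mkdir -p pics; python3 - <<'E'
from plant import env
import cv2,numpy as np
for n in("top","side"):
    cv2.imwrite(f"pics/{n}0.png",env.grab_frame(n)); c=env.get_calibration(n); print(n,c)
s=env.read_state();print(s["clock"],s["position"],np.round(s["tcp_rot"],3),s["force"],s["gripper_width"])
E
```

```text
top {'vfov': 44.840522886363416, 'cx': 257.5904022664049, 'cy': 195.72494493781738, 'R': array([[-0.02733985, -0.99961384,  0.00497006],
       [-0.99356788,  0.02662726, -0.11006295],
       [ 0.10988811, -0.00794719, -0.99391219]]), 't': array([0.00158207, 0.53576269, 1.5750373 ])}
side {'vfov': 54.31372441132359, 'cx': 247.98816932246774, 'cy': 188.98632458089523, 'R': array([[ 0.8510536 , -0.52502231, -0.0077039 ],
       [-0.38116328, -0.6076361 , -0.69677322],
       [ 0.36114031,  0.5959278 , -0.71725012]]), 't': array([-0.45684243,  0.27152798,  0.92268261])}
0.1 [0.22838852 0.52732047 0.30191887] [[-0.918  0.397 -0.001]
 [ 0.397  0.918 -0.001]
 [ 0.    -0.002 -1.   ]] [-0.17552404 -0.01682382  0.47480886] 1.0029503613277329
```

View pics/top0.png

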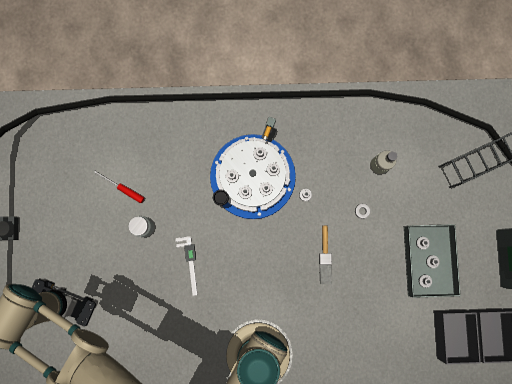

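View pics/side0.png

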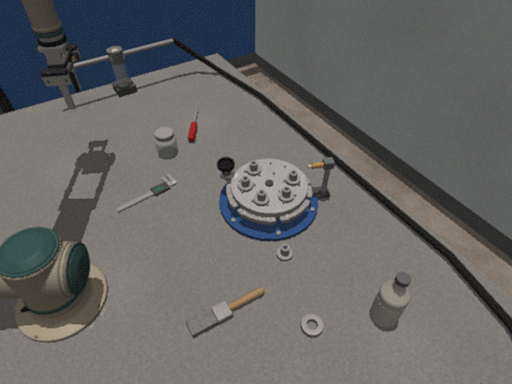

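The top view shows the turntable around (253,173) and the black cap near (222,198). In the side view the cap is near (226,164) and the axis near (269,183). I'll enlarge both views.

```bash
cat > h.py <<'E'
import numpy as np
from plant import env
def ray(n,u,v,z):
    c=env.get_calibration(n);f=192/np.tan(np.radians(c["vfov"]/2));R=np.array(c["R"]);t=np.array(c["t"])
    d=R.T@np.array([(u-c["cx"])/f,(v-c["cy"])/f,1]);o=-R.T@t
    return o+d*(z-o[2])/d[2]
E
python3 - <<'E'
import cv2,numpy as np
a=cv2.imread("pics/top0.png")[125:225,203:303]; b=cv2.imread("pics/side0.png")[140:240,215:315]
cv2.imwrite("pics/crop.png",np.hstack([cv2.resize(i,(400,400),interpolation=cv2.INTER_CUBIC) for i in(a,b)]))
E
```

```text
(no output)
```

View pics/crop.png

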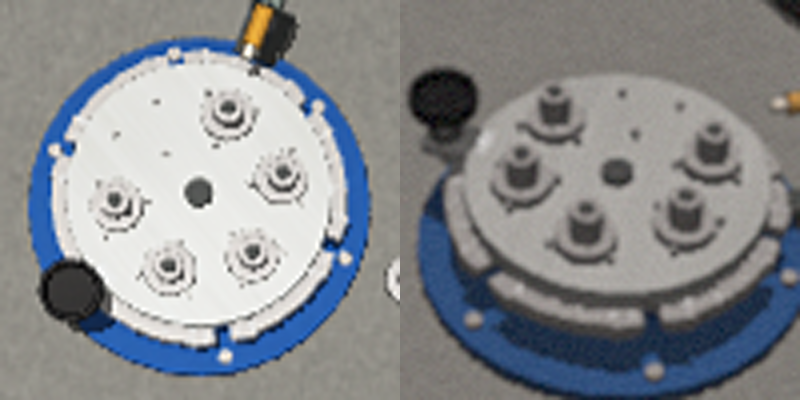

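In the crop, the top view has the axis at (199,192), i.e. (252.75,173), and the cap rim centre at (73,291), i.e. (221.25,197.75). The side view has the axis at (269.25,183) and the cap at (225.75,164.5).

```bash
python3 - <<'E'
from h import *
P={}
for n,a,c in(("top",(252.5,172.8),(221,197.5)),("side",(269,182.7),(225.5,164.2))):
    A=ray(n,*a,.078);C=ray(n,*c,.119);d=C-A;print(n,A,C,np.hypot(*d[:2]),np.degrees(np.arctan2(d[1],d[0])))
    P[n]=(A,C)
A=(P["top"][0]+P["side"][0])/2;C=(P["top"][1]+P["side"][1])/2;d=(C-A)[:2]
th=np.arctan2(d[1],d[0]);print(A,C,np.hypot(*d),np.degrees(th))
s=env.read_state();p=s["position"];R=np.array(s["tcp_rot"])
for g in range(0,70,10):
    q=A+.135*np.array([np.cos(th+np.radians(g)),np.sin(th+np.radians(g)),0])
    print(g,q[:2],(R.T@(q-p)*1000)[:2])
E
```

```text
top [0.60821853 0.0024537  0.078     ] [0.5231039  0.10690874 0.119     ] 0.13474180569772892 129.17468375302465
side [0.61174454 0.00380343 0.078     ] [0.5232296  0.10056857 0.119     ] 0.13114262423144435 132.45040462102088
[0.60998154 0.00312856 0.078     ] [0.52316675 0.10373865 0.119     ] 0.1328879109102656 130.7903670220664
0 [0.52178694 0.10533773] [-436.99710367 -270.23749732]
10 [0.50537838 0.08847011] [-428.64510422 -292.23750141]
20 [0.49214813 0.06900943] [-424.24025619 -315.35358478]
30 [0.48249819 0.047547  ] [-423.91639867 -338.88337693]
40 [0.47672177 0.02473493] [-427.6833719  -362.11193702]
50 [0.47499438 0.00126637] [-435.42671831 -384.33347702]
60 [ 0.47736851 -0.02214562] [-446.91116024 -404.87280668]
```

```bash
python3 -m crank '[{"x":-55,"y":-34,"z":0,"hand":-1},{"x":-110,"y":-68,"z":0,"hand":-1},{"x":-165,"y":-102,"z":0,"hand":-1},{"x":-220,"y":-136,"z":0,"hand":-1},{"x":-275,"y":-170,"z":0,"hand":-1},{"x":-330,"y":-204,"z":0,"hand":-1},{"x":-385,"y":-238,"z":15,"hand":-1},{"x":-437,"y":-270,"z":30,"hand":-1},{"x":-437,"y":-270,"z":55,"hand":-1},{"x":-437,"y":-270,"z":55,"hand":-1},{"x":-437,"y":-270,"z":55,"hand":-1},{"x":-437,"y":-270,"z":55,"hand":-1}]' 20
python3 - <<'E'
from h import *
import cv2
s=env.read_state();c=env.get_calibration("wrist");w=env.grab_frame("wrist");t=env.grab_frame("side");u=env.grab_frame("top")
print(s["clock"],s["position"],s["force"],s["gripper_width"],np.round(s["tcp_rot"],3),c)
cv2.imwrite("pics/w1.png",w)
cv2.imwrite("pics/c1.png",np.hstack([cv2.resize(i,(400,400),interpolation=cv2.INTER_CUBIC) for i in(u[145:225,183:263],t[120:200,185:265])]))
E
```

```text
0.1 [0.22838852 0.52732047 0.30191887] [-0.17552404 -0.01682382  0.47480886] 1.0029503613277329 [[-0.918  0.397 -0.001]
 [ 0.397  0.918 -0.001]
 [ 0.    -0.002 -1.   ]] {'vfov': 65.70646984690485, 'cx': 252.3132140036451, 'cy': 188.10960147228542, 'R': array([[ 3.97472203e-01,  9.17613845e-01, -8.24739225e-04],
       [ 8.90880886e-01, -3.85676916e-01,  2.39967841e-01],
       [ 2.19879730e-01, -9.61152907e-02, -9.70780488e-01]]), 't': array([-0.57380652, -0.0249226 ,  0.39028989])}schema error: expected keys x, y, z, roll, hand
```

View pics/w1.png

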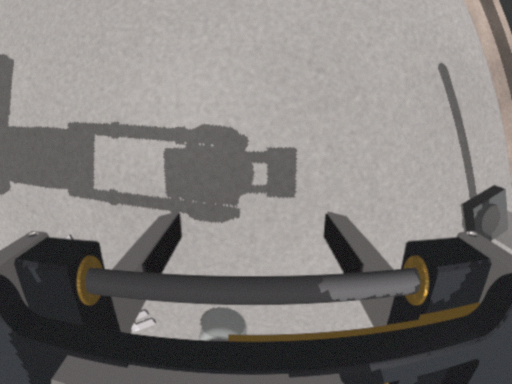

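View pics/c1.png

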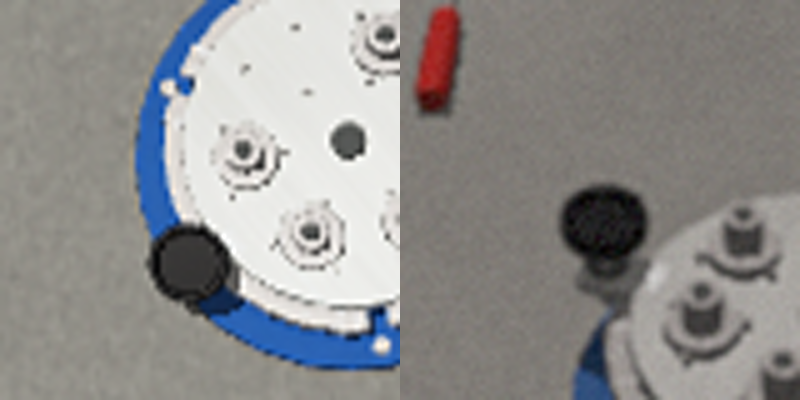

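The call was refused because every row needs `roll`, so the arm hasn't moved. The wrist view shows only empty floor. The enlarged crop puts the cap at top (221,197.8) and side (225.8,164.4), which matches the earlier readings.

```bash
python3 -m crank '[{"x":-55,"y":-34,"z":0,"roll":0,"hand":-1},{"x":-110,"y":-68,"z":0,"roll":0,"hand":-1},{"x":-165,"y":-102,"z":0,"roll":0,"hand":-1},{"x":-220,"y":-136,"z":0,"roll":0,"hand":-1},{"x":-275,"y":-170,"z":0,"roll":0,"hand":-1},{"x":-330,"y":-204,"z":0,"roll":0,"hand":-1},{"x":-385,"y":-238,"z":15,"roll":0,"hand":-1},{"x":-437,"y":-270,"z":30,"roll":0,"hand":-1},{"x":-437,"y":-270,"z":55,"roll":0,"hand":-1},{"x":-437,"y":-270,"z":55,"roll":0,"hand":-1},{"x":-437,"y":-270,"z":55,"roll":0,"hand":-1},{"x":-437,"y":-270,"z":55,"roll":0,"hand":-1}]' 20
python3 - <<'E'
from h import *
import cv2
s=env.read_state();c=env.get_calibration("wrist");w=env.grab_frame("wrist");t=env.grab_frame("side")
print(s["clock"],s["position"],s["force"],s["gripper_width"],np.round(s["tcp_rot"],3),c)
cv2.imwrite("pics/w2.png",np.hstack([cv2.resize(w,(480,360)),cv2.resize(t[120:200,190:260],(315,360),interpolation=cv2.INTER_CUBIC)]))
E
```

```text
clock: 1.75
position: [0.5222, 0.1073, 0.249]
tcp_rot: [[-0.918, 0.396, 0.002], [0.396, 0.918, 0.001], [-0.002, 0.001, -1.0]]
force: [-0.4, 0.1, -0.0]
gripper_width: 0.004
gripper_force: 0.0
1.75 [0.52217198 0.107292   0.2489557 ] [-0.40804606  0.11605265 -0.02349565] 0.003823153640994943 [[-0.918  0.396  0.002]
 [ 0.396  0.918  0.001]
 [-0.002  0.001 -1.   ]] {'vfov': 65.70646984690485, 'cx': 252.3132140036451, 'cy': 188.10960147228542, 'R': array([[ 0.39598089,  0.91825644,  0.00206078],
       [ 0.89080787, -0.38468691,  0.24182086],
       [ 0.22284632, -0.09392068, -0.97031872]]), 't': array([-0.30521055, -0.43646375,  0.23202631])}
```

View pics/w2.png

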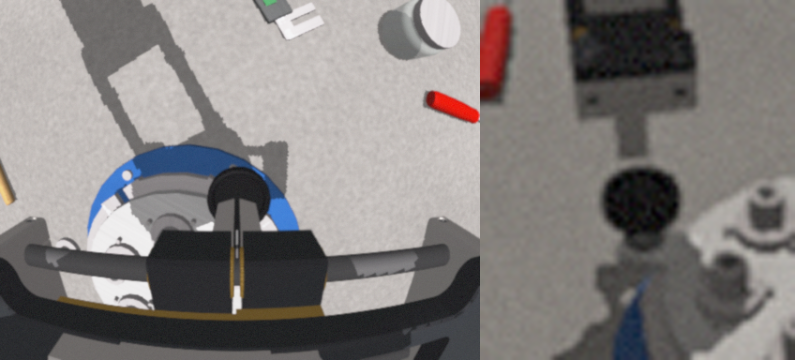

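The wrist view (0.9375 scale) shows the cap rim from x≈208 to 271, with its far edge at y≈166; the finger line is at x≈237. I'll check the cap centre from this.

```bash
python3 - <<'E'
from h import *
c=env.get_calibration("wrist");f=192/np.tan(np.radians(c["vfov"]/2));R=np.array(c["R"]);t=np.array(c["t"]);o=-R.T@t
s=env.read_state();T=np.array(s["tcp_rot"]);p=s["position"]
for u,v in((208,193),(271,193),(240,166)):
    a=np.array([u/.9375-c["cx"],v/.9375-c["cy"]]);r=np.hypot(*a);th=r/f
    d=R.T@np.r_[a/r*np.sin(th),np.cos(th)];X=o+d*(.12-o[2])/d[2]
    print(X,(T.T@(X-p)*1000))
for n,q in(("top",(221,197.8)),("side",(225.8,164.4))):
    X=ray(n,*q,.12);print(n,X,T.T@(X-p)*1000)
E
```

```text
[0.50993668 0.08729587 0.12      ] [  3.54339346 -23.22790226 128.75322101]
[0.5298668  0.13338212 0.12      ] [  3.49553306  26.98311976 128.8085635 ]
[0.49988102 0.11929153 0.12      ] [ 25.44868854   2.16888056 128.74537078]
top [0.52201476 0.10685594 0.12      ] [  0.19975588  -0.48376537 128.7837191 ]
side [0.5230433  0.09835618 0.12      ] [ -4.11101521  -7.88113419 128.78262297]
```

The wrist and top views both put the cap within 2 mm of being under the TCP, so I'll press straight down.

```bash
python3 -m crank '[{"x":0,"y":1,"z":25,"roll":0,"hand":-1},{"x":0,"y":1,"z":40,"roll":0,"hand":-1},{"x":0,"y":1,"z":50,"roll":0,"hand":-1},{"x":0,"y":1,"z":57,"roll":0,"hand":-1},{"x":0,"y":1,"z":57,"roll":0,"hand":-1},{"x":0,"y":1,"z":57,"roll":0,"hand":-1}]'
```

```text
clock: 2.6
position: [0.5226, 0.1078, 0.1917]
tcp_rot: [[-0.917, 0.398, 0.0], [0.398, 0.917, 0.002], [0.0, 0.002, -1.0]]
force: [-3.0, 1.7, 6.7]
gripper_width: 0.009
gripper_force: 3.6
```

```bash
python3 -m crank '[{"x":0,"y":0,"z":3,"roll":0,"hand":-1},{"x":0,"y":0,"z":5,"roll":0,"hand":-1},{"x":0,"y":0,"z":5,"roll":0,"hand":-1},{"x":0,"y":0,"z":5,"roll":0,"hand":-1}]'
python3 - <<'E'
from h import *
s=env.read_state();p=s["position"];T=np.array(s["tcp_rot"])
A=np.array([.6085,.0025]);d=p[:2]-A;th=np.arctan2(d[1],d[0]);r=.135;print(np.hypot(*d),np.degrees(th),s["force"])
for g in range(0,71,5):
    q=np.r_[A+r*np.array([np.cos(th+np.radians(g)),np.sin(th+np.radians(g))]),p[2]]
    print(g,np.round((T.T@(q-p)*1000)[:2],1))
E
```

```text
clock: 3.1
position: [0.5227, 0.1079, 0.187]
tcp_rot: [[-0.917, 0.398, 0.001], [0.398, 0.917, 0.002], [-0.0, 0.002, -1.0]]
force: [-1.9, 1.6, 8.6]
gripper_width: 0.007
gripper_force: 4.3
0.13589001070039175 129.133766887595 [-1.9033212   1.62526638  8.62263128]
0 [-0.8 -0.4]
5 [  4.2 -11.1]
10 [  8.2 -22.2]
15 [ 11.2 -33.5]
20 [ 13.2 -45.1]
25 [ 14.3 -56.9]
30 [ 14.2 -68.7]
35 [ 13.2 -80.4]
40 [ 11.1 -92. ]
45 [   8.1 -103.4]
50 [   4.  -114.4]
55 [  -1.  -125.1]
60 [  -6.9 -135.3]
65 [ -13.6 -144.9]
70 [ -21.2 -153.9]
```

The force reads 8.6 N, so the plunger is pressed about 19.5 mm. I'll drag it round the arc, checking halfway.

```bash
python3 -m crank '[{"x":2,"y":-5,"z":0.5,"roll":0,"hand":-1},{"x":5,"y":-11,"z":0.5,"roll":0,"hand":-1},{"x":7,"y":-17,"z":0.5,"roll":0,"hand":-1},{"x":9,"y":-22,"z":0.5,"roll":0,"hand":-1},{"x":10.5,"y":-28,"z":0.5,"roll":0,"hand":-1},{"x":12,"y":-33,"z":0.5,"roll":0,"hand":-1},{"x":13,"y":-39,"z":0.5,"roll":0,"hand":-1},{"x":14,"y":-45,"z":0.5,"roll":0,"hand":-1},{"x":14.5,"y":-51,"z":0.5,"roll":0,"hand":-1},{"x":15,"y":-57,"z":0.5,"roll":0,"hand":-1},{"x":15,"y":-63,"z":0.5,"roll":0,"hand":-1},{"x":15,"y":-69,"z":0.5,"roll":0,"hand":-1},{"x":15,"y":-69,"z":0.5,"roll":0,"hand":-1}]'
python3 - <<'E'
from h import *
import cv2
u=env.grab_frame("top");t=env.grab_frame("side");w=env.grab_frame("wrist")
cv2.imwrite("pics/m.png",np.hstack([cv2.resize(u[125:225,203:303],(360,360),interpolation=cv2.INTER_CUBIC),cv2.resize(w,(430,360))]))
E
```

```text
clock: 4.72
position: [0.4829, 0.0493, 0.1869]
tcp_rot: [[-0.918, 0.398, 0.005], [0.398, 0.918, -0.001], [-0.004, 0.001, -1.0]]
force: [-0.6, -0.0, 8.8]
gripper_width: 0.002
gripper_force: 4.3
```

View pics/m.png

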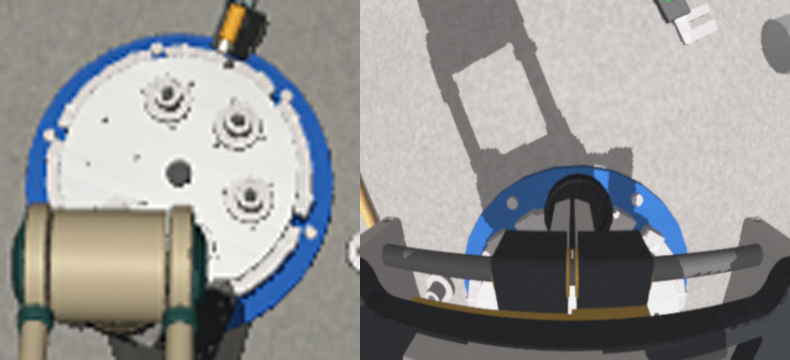

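The wrist view shows the fingers still in the dish. The hubs have turned about 29.7° against about 30.5° for the fingertips, so lag is negligible. I'll continue to about 61° and then lift straight up.

```bash
python3 -m crank '[{"x":0,"y":-6,"z":0,"roll":0,"hand":-1},{"x":-1,"y":-12,"z":0,"roll":0,"hand":-1},{"x":-2,"y":-18,"z":0,"roll":0,"hand":-1},{"x":-3,"y":-24,"z":0,"roll":0,"hand":-1},{"x":-5,"y":-30,"z":0,"roll":0,"hand":-1},{"x":-7,"y":-35,"z":0,"roll":0,"hand":-1},{"x":-9,"y":-41,"z":0,"roll":0,"hand":-1},{"x":-11,"y":-46,"z":0,"roll":0,"hand":-1},{"x":-13,"y":-51,"z":0,"roll":0,"hand":-1},{"x":-16,"y":-57,"z":0,"roll":0,"hand":-1},{"x":-19,"y":-62,"z":0,"roll":0,"hand":-1},{"x":-22,"y":-67,"z":0,"roll":0,"hand":-1},{"x":-22,"y":-67,"z":0,"roll":0,"hand":-1},{"x":-22,"y":-67,"z":0,"roll":0,"hand":-1}]'
python3 - <<'E'
from h import *
import cv2
s=env.read_state();p=s["position"];print(p,s["force"],np.degrees(np.arctan2(p[1]-.0025,p[0]-.6085))%360-129.1)
u=env.grab_frame("top");w=env.grab_frame("wrist")
cv2.imwrite("pics/m2.png",np.hstack([cv2.resize(u[125:225,203:303],(360,360),interpolation=cv2.INTER_CUBIC),cv2.resize(w,(430,360))]))
E
```

```text
clock: 6.62
position: [0.4767, -0.0211, 0.1869]
tcp_rot: [[-0.918, 0.397, 0.005], [0.397, 0.918, -0.001], [-0.005, 0.001, -1.0]]
force: [-0.7, 0.6, 8.4]
gripper_width: 0.003
gripper_force: 4.6
[ 0.47667481 -0.02107937  0.18690677] [-0.671377    0.634365    8.41287264] 61.041163152160266
```

View pics/m2.png

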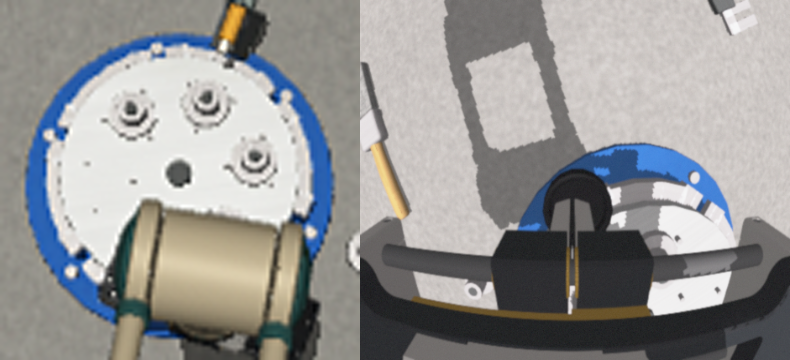

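The next hub is at (206,104), exactly where hub0 stood at the start (scaled). I'll lift straight up.

```bash
python3 -m crank '[{"x":0,"y":0,"z":-4,"roll":0,"hand":-1},{"x":0,"y":0,"z":-9,"roll":0,"hand":-1},{"x":0,"y":0,"z":-15,"roll":0,"hand":-1},{"x":0,"y":0,"z":-22,"roll":0,"hand":-1},{"x":0,"y":0,"z":-35,"roll":0,"hand":-1},{"x":0,"y":0,"z":-60,"roll":0,"hand":-1},{"x":0,"y":0,"z":-100,"roll":0,"hand":-1},{"x":0,"y":0,"z":-150,"roll":0,"hand":-1},{"x":-20,"y":60,"z":-160,"roll":0,"hand":-1},{"x":-40,"y":120,"z":-160,"roll":0,"hand":-1},{"x":-60,"y":180,"z":-160,"roll":0,"hand":-1},{"x":-60,"y":240,"z":-160,"roll":0,"hand":-1},{"x":-60,"y":240,"z":-160,"roll":0,"hand":-1},{"x":-60,"y":240,"z":-160,"roll":0,"hand":-1}]'
python3 - <<'E'
from h import *
import cv2
u=env.grab_frame("top");t=env.grab_frame("side")
cv2.imwrite("pics/e.png",np.hstack([cv2.resize(i,(400,400),interpolation=cv2.INTER_CUBIC) for i in(u[125:225,203:303],t[140:240,215:315])]))
E
```

```text
clock: 8.48
position: [0.6247, 0.1757, 0.3446]
tcp_rot: [[-0.918, 0.397, -0.002], [0.397, 0.918, -0.001], [0.002, -0.002, -1.0]]
force: [-0.3, -0.5, 0.4]
gripper_width: 0.005
gripper_force: 0.0
```

View pics/e.png

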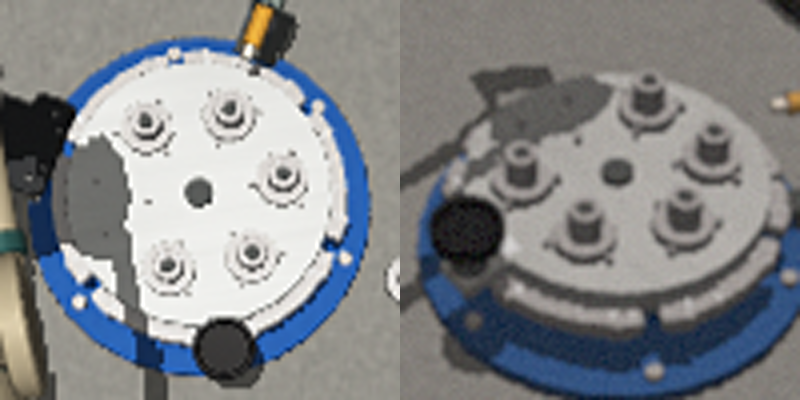

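The top crop has the hubs back on the original spots and the cap at (223,347). The side crop has the cap at (67,230). I'll check the plunger's height by triangulating before and after.

```bash
python3 - <<'E'
from h import *
for name,a,b in(("start",(221.1,197.8),(225.8,164.5)),("end",(203+223/4,125+347/4),(215+67/4,140+230/4))):
    best=min((np.hypot(*(ray("top",*a,z)-ray("side",*b,z))[:2]),z) for z in np.arange(.08,.14,.001))
    print(name,best,ray("top",*a,.12))
E
```

```text
start (np.float64(0.00413044181968073), np.float64(0.11200000000000003)) [0.52200605 0.10653121 0.12      ]
end (np.float64(0.0029232657529731647), np.float64(0.11000000000000003)) [ 0.47328711 -0.01452415  0.12      ]
```

The plunger is back at its starting height: a trapped plunger would read 16 mm lower. The hubs are on the slot positions, so I'm handing in.

```bash
python3 -c "
from plant import env
print(env.close_job())"
```

```text
the job is handed in; nothing more can be done
None
```

I turned the table one slot (60°) anticlockwise, so hub1 now stands before the nozzle; the plunger is back up, the hubs look seated in their nests, and the job is handed in, though no verdict was returned.

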